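# Set out the tint ladder

## Task

The four tinted plaster test tiles have been cast and need setting out for comparison: stand them in the four empty grey bays of the wooden rack as a tint ladder, shading evenly from the palest next to the white reference tile to the darkest next to the dark red reference tile. Stand each one upright and square, flat on the floor of its own bay and facing the same way as the two reference tiles, and do not let any tile fall over on the way.

Things in the scene. Friction and masses are not known exactly. Their poses are not given: they have to be found in the camera images.
- tile_blush: Loose L-shaped plaster test tile, the palest, pale pink. 62 mm high, 42 wide (its y). A wall 12 mm thick stands on the back of a foot 12 mm thick, 40 mm deep, that reaches forward (its -x). Three scored lines on the wall's front, a dark dot near its top. Origin: at the bottom under the middle of the wall (foot covers x -34 to +6 mm); z up. Starts upright on the bench; 75 g
- tile_rose: Loose L-shaped plaster test tile, second palest, rose pink. 62 mm high, 42 wide (its y). A wall 12 mm thick stands on the back of a foot 12 mm thick, 40 mm deep, that reaches forward (its -x). Three scored lines on the wall's front, a dark dot near its top. Origin: at the bottom under the middle of the wall (foot covers x -34 to +6 mm); z up. Starts upright on the bench; 75 g
- tile_brick: Loose L-shaped plaster test tile, second darkest, brick red. 62 mm high, 42 wide (its y). A wall 12 mm thick stands on the back of a foot 12 mm thick, 40 mm deep, that reaches forward (its -x). Three scored lines on the wall's front, a dark dot near its top. Origin: at the bottom under the middle of the wall (foot covers x -34 to +6 mm); z up. Starts upright on the bench; 75 g
- tile_maroon: Loose L-shaped plaster test tile, the darkest, deep maroon. 62 mm high, 42 wide (its y). A wall 12 mm thick stands on the back of a foot 12 mm thick, 40 mm deep, that reaches forward (its -x). Three scored lines on the wall's front, a dark dot near its top. Origin: at the bottom under the middle of the wall (foot covers x -34 to +6 mm); z up. Starts upright on the bench; 75 g
- bay_a: Fixed grey bay, first of four from the rack's +y end, 66 mm apart. Flat floor 56 mm deep, 58 wide (its x -42 to +14 mm, y -29 to +29), 12 mm above the bench; lip 3 mm thick, 4 mm high all round. Origin: 2 mm below the floor, where a centred tile's origin belongs; axes as a well-placed tile's. The rack's place and yaw (+-9 deg) vary
- bay_b: Fixed grey bay, second of four from the rack's +y end, 66 mm apart. Flat floor 56 mm deep, 58 wide (its x -42 to +14 mm, y -29 to +29), 12 mm above the bench; lip 3 mm thick, 4 mm high all round. Origin: 2 mm below the floor, where a centred tile's origin belongs; axes as a well-placed tile's. The rack's place and yaw (+-9 deg) vary
- bay_c: Fixed grey bay, third of four from the rack's +y end, 66 mm apart. Flat floor 56 mm deep, 58 wide (its x -42 to +14 mm, y -29 to +29), 12 mm above the bench; lip 3 mm thick, 4 mm high all round. Origin: 2 mm below the floor, where a centred tile's origin belongs; axes as a well-placed tile's. The rack's place and yaw (+-9 deg) vary
- bay_d: Fixed grey bay, last of four from the rack's +y end, 66 mm apart. Flat floor 56 mm deep, 58 wide (its x -42 to +14 mm, y -29 to +29), 12 mm above the bench; lip 3 mm thick, 4 mm high all round. Origin: 2 mm below the floor, where a centred tile's origin belongs; axes as a well-placed tile's. The rack's place and yaw (+-9 deg) vary
- ref_white: The white (untinted) reference tile, at one end of the rack; which end changes from start to start. Same L-shape, size, origin and axes as the loose tiles, but fixed down by a brass screw in its foot; it shows which way tiles face
- ref_red: The very dark red-brown (full-strength pigment) reference tile, at one end of the rack; which end changes from start to start. Same L-shape, size, origin and axes as the loose tiles, but fixed down by a brass screw in its foot; it shows which way tiles face
Things that resemble listed ones, but are neither listed nor needed, are in the scene too. What is shaped like the tile_blush but blue or orange is not meant. What is shaped like the tile_rose but turquoise is not meant.

How it is judged (in metres and radians):
At the end, for the whole second after the job is handed in: Tiles in the four bays in order of shade, palest by the white reference, darkest by the red: origins within 12 mm of the bay's horizontally, yaw within 0.2 rad of the bay (same facing), foot under 2.5 mm off the bay floor, under 0.06 rad from upright, released, at rest (((horizontal distance between ref_white and bay_a below 0.09 m and horizontal distance between tile_blush and bay_a below 0.012 m and angle between the x axis of tile_blush and the x axis of bay_a, either way round below 0.2 rad and z of tile_blush in the frame of bay_a between 0 and 0.0045 m and angle between each of tile_blush, tile_rose, tile_brick, tile_maroon's own z axis and vertical below 0.06 rad and horizontal distance between tile_rose and bay_b below 0.012 m and angle between the x axis of tile_rose and the x axis of bay_b, either way round below 0.2 rad and z of tile_rose in the frame of bay_b between 0 and 0.0045 m and horizontal distance between tile_brick and bay_c below 0.012 m and angle between the x axis of tile_brick and the x axis of bay_c, either way round below 0.2 rad and z of tile_brick in the frame of bay_c between 0 and 0.0045 m and horizontal distance between tile_maroon and bay_d below 0.012 m and angle between the x axis of tile_maroon and the x axis of bay_d, either way round below 0.2 rad and z of tile_maroon in the frame of bay_d between 0 and 0.0045 m) or (horizontal distance between ref_white and bay_d below 0.09 m and horizontal distance between tile_blush and bay_d below 0.012 m and angle between the x axis of tile_blush and the x axis of bay_d, either way round below 0.2 rad and z of tile_blush in the frame of bay_d between 0 and 0.0045 m and angle between each of tile_blush, tile_rose, tile_brick, tile_maroon's own z axis and vertical below 0.06 rad and horizontal distance between tile_rose and bay_c below 0.012 m and angle between the x axis of tile_rose and the x axis of bay_c, either way round below 0.2 rad and z of tile_rose in the frame of bay_c between 0 and 0.0045 m and horizontal distance between tile_brick and bay_b below 0.012 m and angle between the x axis of tile_brick and the x axis of bay_b, either way round below 0.2 rad and z of tile_brick in the frame of bay_b between 0 and 0.0045 m and horizontal distance between tile_maroon and bay_a below 0.012 m and angle between the x axis of tile_maroon and the x axis of bay_a, either way round below 0.2 rad and z of tile_maroon in the frame of bay_a between 0 and 0.0045 m)) and linear speed of each of tile_blush, tile_rose, tile_brick, tile_maroon below 0.02 m/s); the robot touches nothing.
It fails at once if a tile falls over (tilts more than 0.7 rad) (angle between any of tile_blush, tile_rose, tile_brick, tile_maroon's own z axis and vertical above 0.7 rad).
It also fails if it takes over 112 s, if anything falls off the work surface, if the arm or the gripper's body presses on something with over 40 N, if the wrist force passes 120 N, or if a joint passes its speed limit or range.

## Robot

A 6-joint arm with a two-finger parallel gripper is mounted at the origin on a cart in front of the work surface, level with it; the furniture and walls round the work are solid. World frame = base frame: x ahead of the robot, y to its left, z up, the work surface at z = 0. Lengths are in m, angles in degrees, forces in N, time in s.
With the tool pointing down it reaches from about 0.25 to 0.725 m from the base axis. Payload 9.7 kg.
Tool frame: the origin (TCP) lies on the centre line of the jaws, within the pads' length; the fingertips stand 14 mm ahead of it and the grasp point (between the pads) lies 5 mm behind it; z points along the fingers, y is the line along which they close (so a half turn about z gives the same grasp; the last joint's range is limited). The gripper opens to 85 mm and grips with 20 to 120 N. Pads are 22 mm wide; open, the fingers measure 114 mm over their backs; the gripper's body (76 mm by 85 mm) begins 54 mm behind the grasp point. The pads swing forward as they close: fully open they stand 13 mm farther back than shut.
Start: joints at [-69.213, 4.979, 10.078, 95.1, 0, 90], TCP at [0.195, -0.514, 0.216] pointing down, gripper open.
Joint ranges: [-179.16, 179.16], [-48.56, 103.87], [-65.8, 70.77], [-126.05, 130.52], [-82.76, 87.17], [-180, 180]. Speed limits (degrees/s): [127.2, 127.2, 147.25, 180, 180, 180].

## Interface

Orientations are given as [roll, pitch, yaw] about the fixed x, y, z axes, in that order (R = Rz(yaw) Ry(pitch) Rx(roll)).
In Python, from workcell import bot, camera, get_calibration, ticket gives the robot as it stands. The module is installed in compiled form; this text tells all that it offers.
- The arm moves only by the tool send_rows, never from a script. Its arguments are lists of equal length, an entry for each row: "linear": the shift along the tool's x, y, z in m, a list of three; "twist": the turn, a rotation vector about the tool's x, y, z in units of 10 degrees (1.0 is 10 degrees), a list of three; "gripper": the opening in per cent of the stroke, from 0 (shut) to 100 (fully open). In form: {"linear": [[x, y, z], ...], "twist": [[wx, wy, wz], ...], "gripper": [gripper, ...]}. A call has 1 to 8 rows; each row shifts and turns the commanded pose from where the row before left it, along the tool's axes as they then stand; what a row does not reach is not made up. A row lasts 1/8 s, in which the tool goes at most 62.5 mm and 10.7 degrees, less where a joint would pass 70% of its speed; a pose out of reach is approached as far as the arm can. A call with a gripper value outside its range is refused whole. The fingers move at their own pace and stop on an object; "grip_force" is the grip in N (left out, the last holds). Time passes only in rows, so rows that do not move let the fingers close. It gives the time, the measured TCP pose, the force, the opening and the grip force at its end, in the units of the state.
- bot.get_obs(): the state, without advancing time (a new reading comes with each control period).
- camera(name): name is "side" or "top" or "wrist"; returns the picture (420x560x3 uint8, red, green, blue); there is no depth.
- get_calibration(name): a dict with "fx", "fy", "cx", "cy" (pixels), "origin" and "orientation" of the camera in the world; the wrist camera has in their place "hand_eye" (4x4, takes a point from camera to tool coordinates, whose origin is the TCP and whose axes are the flange's). Camera axes: x right, y down, z forward; pixel columns grow to the right and rows downward; lengths in m; the calibration is good to about 2 mm. A picture is of the moment at which its call begins: read the wrist's pose just before it. get_calibration takes no time and is no camera call.
- ticket.job_done(): hands the job in; it is judged then, once.
The state is a dict: "time": time; "q": joint angles; "qd": joint speeds; "joint_efforts": joint torques, N m; "ee_pos": TCP position; "tcp_rot": TCP orientation; "wrist_force": force on the tool from outside, world axes, zero at the start; "torque": the same for the moment, N m; "opening": finger opening in m; "grasp_force": force on a finger pad.
Only numpy, scipy, OpenCV 4.12 (cv2) and the standard library are available. Lean on these libraries where they do the work, as an engineer would, in place of code of your own. Each camera call takes 0.05 s, during which the arm holds its last target. There are 200 camera calls.

## Working session

There is one attempt and no reset: what is moved stays moved. The work goes in short steps, Python scripts to look and compute and a tool call to move; the robot and the scene stay as the last step left them, time stands still between calls to the robot, and variables do not carry over. Pictures are saved under pics/ and viewed, at most 14 in all, crops included, and the job is handed in when it is done.

Besides the shell and the picture viewer there is one more tool, called after "Call:" as name(argument=value, ...) on one line, values as JSON. send_rows: Moves the arm, as the interface text tells. Its arguments: {"type":"object","properties":{"linear":{"type":"array"},"twist":{"type":"array"},"gripper":{"type":"array"},"grip_force":{"type":"number"}},"required":["linear","twist","gripper"]}

```bash
mkdir -p pics
python3 - <<'E'
from workcell import bot,camera,get_calibration
import cv2,numpy as np
for n in("top","side"):
    im=camera(n); cv2.imwrite(f"pics/{n}0.png",im[:,:,::-1]); np.save(f"{n}0.npy",im)
    print(n,get_calibration(n))
print(get_calibration("wrist")); o=bot.get_obs(); print(o)
E
```

```text
top {'fx': 481.3114028042962, 'fy': 481.3114028042962, 'cx': 274.2770820855445, 'cy': 209.39302317556687, 'origin': array([ 0.33033114, -0.05135781,  1.21864208]), 'orientation': array([-173.84732827,   -0.73630479,  -89.22940087])}
side {'fx': 462.96975130823523, 'fy': 462.96975130823523, 'cx': 283.8781971916688, 'cy': 207.46171951547527, 'origin': array([0.39392291, 0.89364849, 0.62580158]), 'orientation': array([-122.48569881,    1.43006262, -176.61246162])}
{'fx': 325.72976493383595, 'fy': 325.72976493383595, 'cx': 282.1706026476003, 'cy': 203.52996647466009, 'hand_eye': array([[ 7.69367621e-04, -9.55155237e-01, -2.96104510e-01,
         7.68974400e-02],
       [ 9.99999469e-01,  5.31720631e-04,  8.83105316e-04,
         1.43470831e-03],
       [-6.86057790e-04, -2.96105032e-01,  9.55155139e-01,
        -1.57168941e-01],
       [ 0.00000000e+00,  0.00000000e+00,  0.00000000e+00,
         1.00000000e+00]])}
{'time': 0.1, 'q': array([-6.92135244e+01,  5.00719114e+00,  1.00383500e+01,  9.51004162e+01,
       -2.80547658e-04,  8.99985200e+01]), 'qd': array([ 0.01494138, -0.09908702,  0.11022391,  0.07188159,  0.05620858,
        0.00128908]), 'joint_efforts': array([-6.17925593e-05, -5.21560836e+01,  4.65653408e+01,  1.60526246e-02,
        3.90974719e-05, -1.44695366e-05]), 'ee_pos': array([ 0.19510264, -0.5139809 ,  0.21565549]), 'tcp_rot': array([-1.79930743e+02,  2.78758466e-04,  2.07879560e+01]), 'wrist_force': array([ 0.07618199, -0.70877035,  0.92830714]), 'torque': array([-0.00147872,  0.06294967, -0.00490415]), 'grasp_force': 0.0, 'opening': 0.08523046885991063}
```

View pics/top0.png

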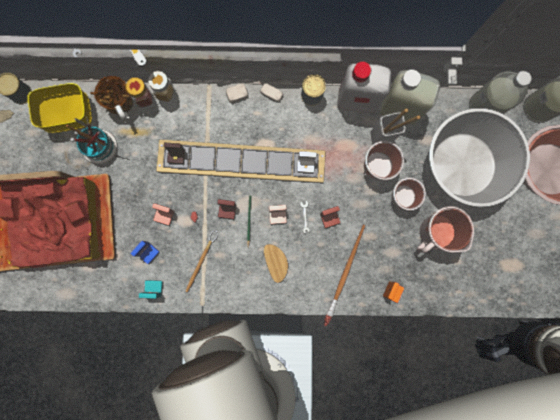

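View pics/side0.png

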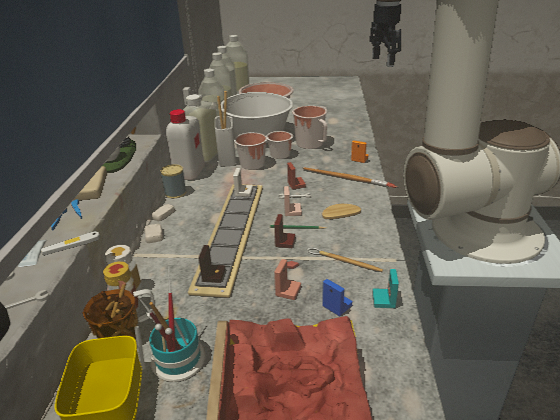

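Top view: the rack runs from (160,160) to (324,166), with red-brown at the left (+y) end, (176,154), and white at the right, (307,160). The tile-shaped candidates are (162,214), (227,210), (278,214) and (330,216). Blue (145,252), turquoise (151,289) and orange (396,292) are not meant. Next I'll check an enlarged crop.

Run:
```python
import cv2,numpy as np
im=np.load("top0.npy")[:,:,::-1]
cv2.imwrite("pics/c1.png",cv2.resize(im[137:234,150:350],None,fx=4,fy=4,interpolation=cv2.INTER_CUBIC))
```

```text
(no output)
```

View pics/c1.png

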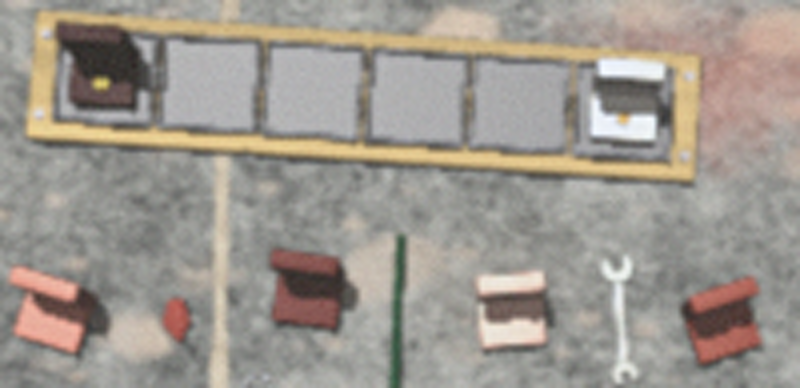

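The crop shows rose (162,214), maroon (227,210), blush (278,214) and brick (330,216). The order of tints is clear, and every foot faces the robot, like the references. White is at the -y end, so d=blush, c=rose, b=brick, a=maroon. I'll fit poses from the corner pixels.

```bash
cat > h.py <<'E'
import numpy as np, cv2
from scipy.spatial.transform import Rotation as Ro
from scipy.optimize import least_squares
from workcell import bot,camera,get_calibration
E=lambda a:Ro.from_euler('xyz',a,degrees=True).as_matrix()
def cam(n,obs=None):
    c=get_calibration(n)
    if n=="wrist":
        H=c["hand_eye"];R=E(obs["tcp_rot"]);return c,R@H[:3,:3],R@H[:3,3]+obs["ee_pos"]
    return c,E(c["orientation"]),np.array(c["origin"])
def proj(P,C):
    c,R,o=C;p=(np.atleast_2d(P)-o)@R
    return np.c_[c["fx"]*p[:,0]/p[:,2]+c["cx"],c["fy"]*p[:,1]/p[:,2]+c["cy"]]
def place(L,s,z0=0):
    L=np.array(L);a=s[2];return np.c_[s[0]+L[:,0]*np.cos(a)-L[:,1]*np.sin(a),s[1]+L[:,0]*np.sin(a)+L[:,1]*np.cos(a),L[:,2]+z0]
def fit(L,px,C,z0=0,s0=(.45,0,0)):
    r=least_squares(lambda s:(proj(place(L,s,z0),C)-px).ravel(),s0,loss='soft_l1',x_scale=[.01,.01,.1])
    return r.x,np.abs(r.fun).max()
TILE=[(.006,.021,.062),(.006,-.021,.062),(-.034,.021,.012),(-.034,-.021,.012)]
E
python3 - <<'E'
from h import *
C=cam("top")
k=lambda p:np.array([150,137])+(np.array(p)+.5)/4-.5
D=dict(rose=[(14,267),(82,284),(14,336),(78,354)],maroon=[(274,250),(341,261),(273,320),(338,330)],blush=[(478,276),(544,270),(483,349),(547,345)],brick=[(689,297),(754,278),(699,362),(760,344)])
for n,p in D.items():
    s,e=fit(TILE,k(p),C);print(n,s[:2].round(4),np.degrees(s[2]).round(1),e.round(2))
F=[];px=[]
for i,p in {0:[(165,40),(258,43),(161,126),(256,130)],3:[(474,60),(570,66),(470,147),(565,153)]}.items():
    F+=[(x,y+99-66*i,12) for x,y in((14,29),(14,-29),(-42,29),(-42,-29))];px+=p
s,e=fit(np.array(F)/1000,k(px),C);print("rack",s[:2].round(4),np.degrees(s[2]).round(1),e)
print([place([(0,(99-66*i)/1000,0)],s)[0,:2].round(4) for i in range(4)])
for n,p in dict(white=[(597,58),(664,60),(590,138),(655,142)],red=[(60,24),(132,29),(71,104),(133,107)]).items():
    t,e=fit(TILE,k(p),C,.012);print(n,t[:2].round(4),np.degrees(t[2]).round(1),e)
E
```

```text
rose [0.4551 0.2091] -14.8 0.31
maroon [0.4701 0.0518] -7.6 0.48
blush [ 0.4598 -0.0726] 5.4 0.44
brick [ 0.4548 -0.201 ] 17.5 0.63
rack [0.5985 0.021 ] -3.0 1.0745703752680527
[array([0.6036, 0.1198]), array([0.6002, 0.0539]), array([ 0.5968, -0.012 ]), array([ 0.5934, -0.0779])]
white [ 0.5904 -0.1425] -1.4 0.3136326616473184
red [0.6061 0.1826] -4.4 0.8953146322955376
```

```bash
cat >> h.py <<'E'
def plan(x,y,z,yaw,n):
    "straight-line rows to a tool-down pose, in send_rows units"
    o=bot.get_obs();R=Ro.from_euler('xyz',o["tcp_rot"],degrees=True);p=np.array(o["ee_pos"])
    T=Ro.from_euler('xyz',[180,0,yaw],degrees=True)
    w=(R.inv()*T).as_rotvec();st=Ro.from_rotvec(w/n);d=(np.array([x,y,z])-p)/n
    print("t",round(o["time"],2),"pos",p.round(4),"rot",o["tcp_rot"].round(2),"open",round(o["opening"],4),"twist/row",(np.degrees(w)/10/n).round(3))
    for i in range(n):
        print((R.inv().apply(d)).round(4).tolist(),end=",");R=R*st
    print()
E
python3 -c "
from h import *
plan(.4548,-.201,.16,107.5,10)"
```

```text
t 0.1 pos [ 0.1951 -0.514   0.2157] rot [-179.93    0.     20.79] open 0.0852 twist/row [-0.001 -0.001 -0.867]
[0.0354, -0.02, 0.0056],[0.038, -0.0145, 0.0056],[0.0398, -0.0086, 0.0056],[0.0406, -0.0025, 0.0056],[0.0405, 0.0037, 0.0056],[0.0395, 0.0097, 0.0056],[0.0376, 0.0156, 0.0056],[0.0348, 0.0211, 0.0056],[0.0312, 0.0261, 0.0056],[0.0269, 0.0305, 0.0056],
```

Call:
send_rows(linear=[[0.035,-0.02,0.0056],[0.038,-0.0145,0.0056],[0.04,-0.0086,0.0056],[0.0405,-0.0025,0.0056],[0.0405,0.0037,0.0056],[0.0395,0.0097,0.0056],[0.0376,0.0156,0.0056],[0.0348,0.0211,0.0056]], twist=[[0,0,-0.867],[0,0,-0.867],[0,0,-0.867],[0,0,-0.867],[0,0,-0.867],[0,0,-0.867],[0,0,-0.867],[0,0,-0.867]], gripper=[100,100,100,100,100,70,70,70], grip_force=30)

```text
time: 1.1
ee_pos: [0.4034, -0.2627, 0.171]
tcp_rot: [-180.0, -0.0, 90.4]
wrist_force: [0.4, 0.5, -0.3]
opening: 0.0595
grasp_force: 0.0
```

Call:
send_rows(linear=[[0.031,0.026,0.0056],[0.027,0.0305,0.0056],[0,0,0],[0,0,0]], twist=[[0,0,-0.867],[0,0,-0.867],[0,0,0],[0,0,0]], gripper=[70,70,70,70])

```text
time: 1.6
ee_pos: [0.4545, -0.2015, 0.1601]
tcp_rot: [-180.0, -0.0, 107.4]
wrist_force: [0.8, 0.2, 1.4]
opening: 0.0597
grasp_force: 0.0
```

```bash
cat >> h.py <<'E'
def look(name,s,z0=0):
    o=bot.get_obs();im=camera("wrist")[:,:,::-1].copy();C=cam("wrist",o)
    np.save("w.npy",im);np.save("wo.npy",o,allow_pickle=True)
    for p in proj(place(TILE,s,z0),C): cv2.circle(im,tuple(int(v) for v in p.round()),2,(255,255,0),-1)
    print(proj(place(TILE,s,z0),C).round(0).tolist())
    cv2.imwrite(f"pics/{name}.png",cv2.resize(im,(784,588)))
E
python3 -c "
from h import *
look('w1',[.4548,-.201,np.radians(17.5)]); plan(.4548,-.201,.041,107.5,5)"
```

```text
[[289.0, 172.0], [288.0, 221.0], [245.0, 161.0], [247.0, 204.0]]
t 1.65 pos [ 0.4544 -0.2019  0.1603] rot [-179.98   -0.    107.4 ] open 0.0598 twist/row [-0.    -0.    -0.002]
[0.0001, 0.0001, 0.0239],[0.0001, 0.0001, 0.0239],[0.0001, 0.0001, 0.0239],[0.0001, 0.0001, 0.0239],[0.0001, 0.0001, 0.0239],
```

View pics/w1.png

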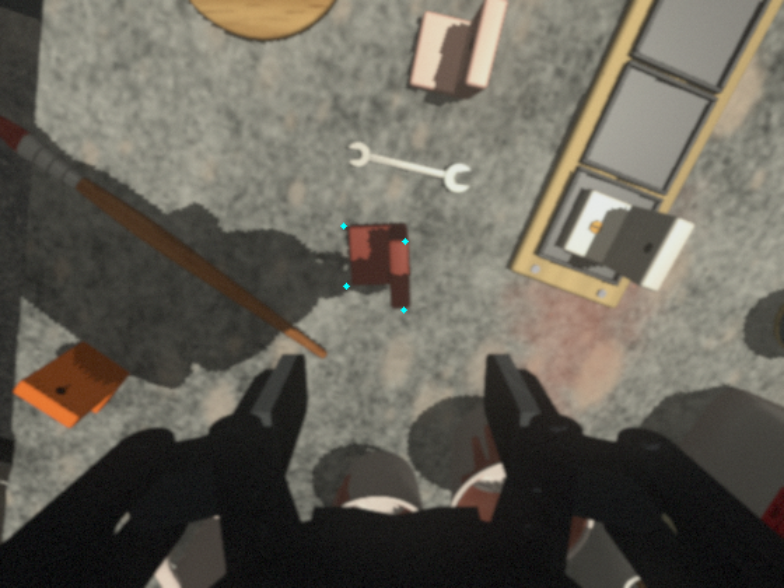

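Brick is below the jaws. The foot corners are at about (350,226) and (350,287) and the wall top's back corners at about (409,241) and (409,307), a few pixels (2–3 mm) forward of the prediction. I'll refine.

```bash
cat >> h.py <<'E'
def wfit(px,s0,z0=0):
    o=np.load("wo.npy",allow_pickle=True).item();C=cam("wrist",o)
    s,e=fit(TILE,(np.array(px)+.5)/1.4-.5,C,z0,s0);print("fit",s[:2].round(4),np.degrees(s[2]).round(1),e.round(2));return s
E
python3 -c "
from h import *
s=wfit([(409,241),(409,307),(350,226),(351,287)],[.4548,-.201,.3])
plan(s[0],s[1],.041,90+np.degrees(s[2]),5)"
```

```text
fit [ 0.458  -0.1999] 18.3 1.96
t 1.65 pos [ 0.4544 -0.2019  0.1603] rot [-179.98   -0.    107.4 ] open 0.0598 twist/row [-0.    -0.    -0.019]
[0.0002, 0.0008, 0.0239],[0.0002, 0.0008, 0.0239],[0.0002, 0.0008, 0.0239],[0.0002, 0.0008, 0.0239],[0.0002, 0.0008, 0.0239],
```

Call:
send_rows(linear=[[0,0.0006,0.026],[0.0002,0.0006,0.026],[0.0002,0.0006,0.026],[0.0002,0.0006,0.026],[0.0002,0.0006,0.016],[0,0,0]], twist=[[0,0,-0.02],[0,0,-0.02],[0,0,-0.01],[0,0,0],[0,0,0],[0,0,0]], gripper=[60,60,60,50,50,40])

```text
time: 2.4
ee_pos: [0.4565, -0.2, 0.0396]
tcp_rot: [-179.9, -0.1, 107.9]
wrist_force: [-0.8, -0.0, 0.4]
opening: 0.0339
grasp_force: 0.0
```

Call:
send_rows(linear=[[0,0,0],[0,0,0],[0,0,0],[0,0,0],[0,0,0],[0,0,0]], twist=[[0,0,0],[0,0,0],[0,0,0],[0,0,0],[0,0,0],[0,0,0]], gripper=[20,10,5,5,5,5])

```text
time: 3.15
ee_pos: [0.458, -0.2002, 0.0415]
tcp_rot: [179.9, 0.1, 108.0]
wrist_force: [-1.1, -1.0, 6.7]
opening: 0.011
grasp_force: 32.1
```

```bash
python3 -c "
from h import *
plan(.458,-.2,.14,108,3);print(bot.get_obs()['grasp_force'])
look('w2',[.458,-.2,.31])"
```

```text
t 3.15 pos [ 0.458  -0.2002  0.0415] rot [1.7993e+02 9.0000e-02 1.0798e+02] open 0.011 twist/row [ 0.002  0.003 -0.001]
[0.0, 0.0001, -0.0328],[0.0, 0.0, -0.0328],[0.0, 0.0, -0.0328],
32.05157697200775
[[292.0, 226.0], [291.0, 306.0], [223.0, 195.0], [226.0, 259.0]]
```

View pics/w2.png

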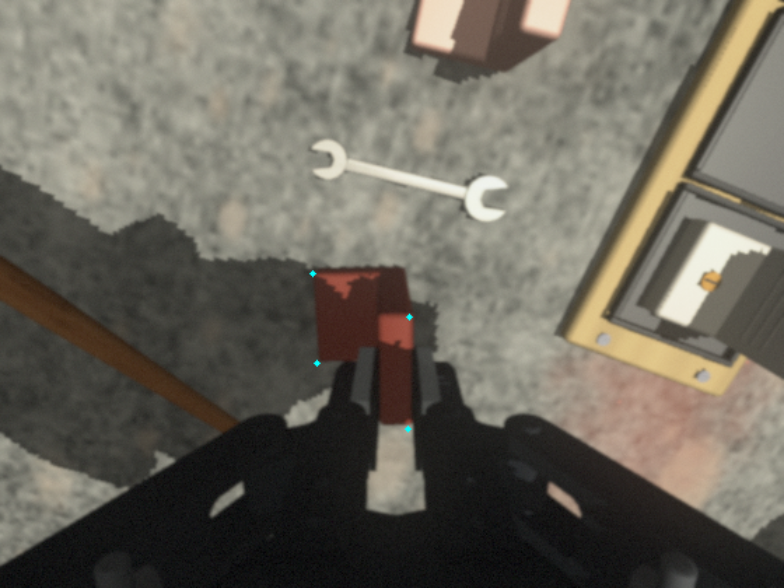

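```bash
python3 -c "
from h import *
plan(.601,.054,.0415,87,8)"
```

```text
t 3.2 pos [ 0.458  -0.2002  0.0415] rot [1.7992e+02 9.0000e-02 1.0798e+02] open 0.0107 twist/row [0.001 0.001 0.262]
[0.0247, 0.0268, -0.0],[0.0259, 0.0257, -0.0],[0.0271, 0.0244, -0.0],[0.0281, 0.0232, -0.0],[0.0292, 0.0219, -0.0],[0.0301, 0.0205, -0.0],[0.031, 0.0191, 0.0],[0.0319, 0.0177, 0.0],
```

Call:
send_rows(linear=[[0,0,-0.01],[0,0,-0.025],[0,0,-0.035],[0,0,-0.03]], twist=[[0,0,0],[0,0,0],[0,0,0],[0,0,0]], gripper=[5,5,5,5])

```text
time: 3.7
ee_pos: [0.4574, -0.1997, 0.1421]
tcp_rot: [180.0, 0.0, 108.0]
wrist_force: [0.3, -0.1, -0.9]
opening: 0.0109
grasp_force: 31.3
```

Call:
send_rows(linear=[[0.0247,0.0268,0],[0.0259,0.0257,0],[0.0271,0.0244,0],[0.0281,0.0232,0],[0.0292,0.0219,0],[0.0301,0.0205,0],[0.031,0.0191,0],[0.0319,0.0177,0]], twist=[[0,0,0.262],[0,0,0.262],[0,0,0.262],[0,0,0.262],[0,0,0.262],[0,0,0.262],[0,0,0.262],[0,0,0.262]], gripper=[5,5,5,5,5,5,5,5])

```text
time: 4.7
ee_pos: [0.6008, 0.0556, 0.1407]
tcp_rot: [180.0, -0.0, 86.9]
wrist_force: [0.0, 0.1, -0.5]
opening: 0.0112
grasp_force: 31.3
```

Call:
send_rows(linear=[[0,0,0],[0,0,0]], twist=[[0,0,0],[0,0,0]], gripper=[5,5])

```text
time: 4.95
ee_pos: [0.6001, 0.0542, 0.1404]
tcp_rot: [-180.0, 0.0, 87.1]
wrist_force: [-0.2, -0.6, -0.3]
opening: 0.0107
grasp_force: 31.3
```

```bash
python3 -c "
from h import *
plan(.6002,.0539,.0535,87,5)
look('w3',[.6061,.1826,-.052],.012)"
```

```text
t 4.95 pos [0.6001 0.0542 0.1404] rot [-1.7998e+02  1.0000e-02  8.7070e+01] open 0.0107 twist/row [-0.     0.     0.001]
[-0.0001, 0.0, 0.0174],[-0.0001, 0.0, 0.0174],[-0.0001, 0.0, 0.0174],[-0.0001, 0.0, 0.0174],[-0.0001, 0.0, 0.0174],
[[288.0, -31.0], [288.0, 48.0], [233.0, -4.0], [235.0, 58.0]]
```

View pics/w3.png

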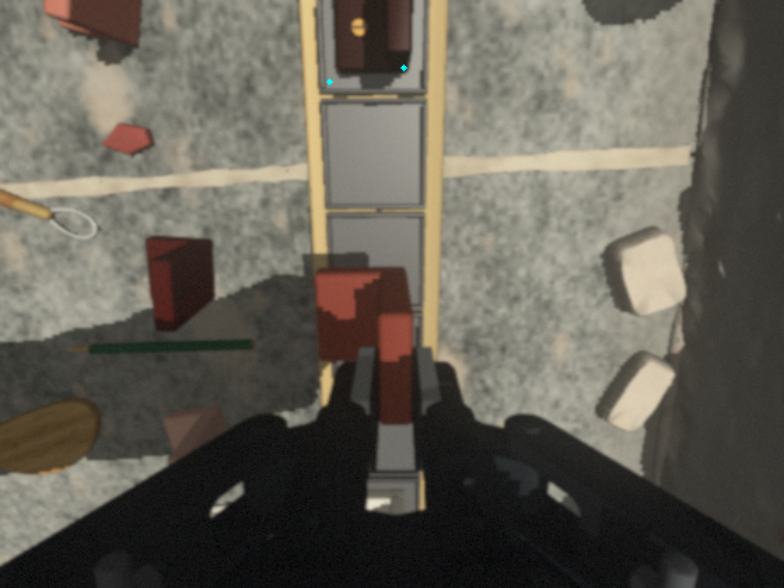

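The brick tile is held squarely and hangs over bay_b. Bay_a is in view at (325–422, 102–206), bay_b's near edge at (332,216)–(423,214), and the ref_red foot matches its predicted place within a few pixels. I'll refit the rack from these corners.

Run:
```python
from h import *
o=np.load("wo.npy",allow_pickle=True).item();C=cam("wrist",o)
F=[(-42,29+66),(14,29+66),(-42,-29+66),(14,-29+66),(-42,29),(14,29)]
F=[(x/1e3,y/1e3,.012) for x,y in F]
px=(np.array([(325,103),(419,102),(330,206),(422,204),(332,216),(423,214)])+.5)/1.4-.5
s,e=fit(F,px,C,0,(.6,.054,-.05));print("bay_b",s[:2],np.degrees(s[2]),e)
print(((proj(place(F,s),C)+.5)*1.4-.5-((px+.5)*1.4-.5)).round(1).tolist())
print(((proj(place(F,(.6002,.0539,-.052)),C)+.5)*1.4).round(1).tolist())
```

```text
bay_b [0.60520044 0.05676347] -1.450244816516025 1.4250506632731401
[[-0.4, 1.2], [1.5, -0.4], [1.2, -1.7], [-0.7, -2.0], [0.1, 1.1], [-1.6, 0.9]]
[[321.3, 108.3], [417.0, 108.5], [325.6, 208.0], [415.5, 208.1], [326.2, 220.8], [415.3, 220.9]]
```

Call:
send_rows(linear=[[0.0006,0.0017,0.02],[0,0,0.025],[0,0,0.02],[0,0,0.012],[0,0,0.006],[0,0,0.0025],[0,0,0],[0,0,0]], twist=[[0,0,0],[0,0,0],[0,0,0],[0,0,0],[0,0,0],[0,0,0],[0,0,0],[0,0,0]], gripper=[5,5,5,5,5,5,5,5])

```text
time: 6.0
ee_pos: [0.6024, 0.055, 0.0554]
tcp_rot: [180.0, -0.0, 87.0]
wrist_force: [0.3, -0.5, -0.4]
opening: 0.0106
grasp_force: 31.2
```

Call:
send_rows(linear=[[0,0,0.001],[0,0,0.0007],[0,0,0]], twist=[[0,0,0],[0,0,0],[0,0,0]], gripper=[5,5,5])

```text
time: 6.38
ee_pos: [0.6023, 0.0549, 0.0535]
tcp_rot: [180.0, -0.0, 87.0]
wrist_force: [-0.9, 0.6, 3.5]
opening: 0.0105
grasp_force: 31.7
```

Call:
send_rows(linear=[[0,0,0],[0,0,0],[0,0,0],[0,0,0],[0,0,-0.01],[0,0,-0.03],[0,0,-0.035],[0,0,-0.025]], twist=[[0,0,0],[0,0,0],[0,0,0],[0,0,0],[0,0,0],[0,0,0],[0,0,0],[0,0,0]], gripper=[15,20,30,40,50,60,60,60])

```text
time: 7.38
ee_pos: [0.6025, 0.0549, 0.1557]
tcp_rot: [179.9, -0.0, 87.0]
wrist_force: [-0.2, -0.2, -1.5]
opening: 0.0512
grasp_force: 0.0
```

Call:
send_rows(linear=[[-0.0022,-0.0325,0],[-0.0022,-0.0325,0],[-0.0022,-0.0325,0],[-0.0022,-0.0325,0],[0,0,0],[0,0,0]], twist=[[0,0,0.115],[0,0,0.115],[0,0,0.115],[0,0,0.115],[0,0,0],[0,0,0]], gripper=[60,60,60,60,60,60])

```text
time: 8.12
ee_pos: [0.4726, 0.0568, 0.1538]
tcp_rot: [179.9, -0.0, 82.4]
wrist_force: [-0.1, 0.4, 1.1]
opening: 0.0511
grasp_force: 0.0
```

```bash
python3 -c "
from h import *
look('w4',[.4716,.0528,np.radians(-7.6)])
plan(.4716,.0528,.041,82.4,5)"
```

```text
[[287.0, 180.0], [286.0, 230.0], [243.0, 168.0], [244.0, 211.0]]
t 8.18 pos [0.4727 0.0568 0.1535] rot [ 1.7995e+02 -1.0000e-02  8.2440e+01] open 0.0516 twist/row [ 0.001 -0.     0.001]
[-0.0008, -0.0001, 0.0225],[-0.0008, -0.0001, 0.0225],[-0.0008, -0.0001, 0.0225],[-0.0008, -0.0001, 0.0225],[-0.0008, -0.0001, 0.0225],
```

View pics/w4.png

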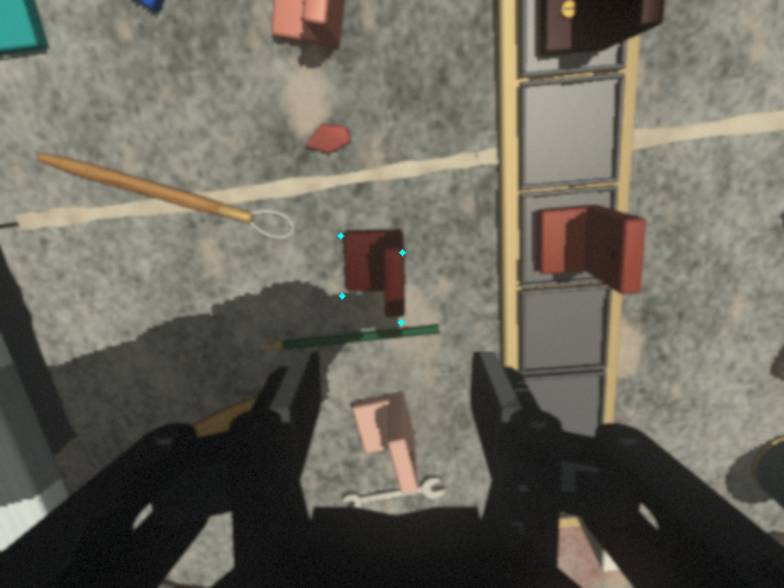

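Brick stands upright in bay_b, at (590,250). Maroon's foot is at (344,231)–(344,290), square to the jaws and about 2 mm further +y than predicted. I'll pick it.

Call:
send_rows(linear=[[-0.001,-0.0007,0.026],[-0.001,0,0.026],[0,0,0.026],[0,0,0.026],[0,0,0.009],[0,0,0]], twist=[[0,0,0],[0,0,0],[0,0,0],[0,0,0],[0,0,0],[0,0,0]], gripper=[60,60,60,50,50,40])

```text
time: 8.93
ee_pos: [0.471, 0.0548, 0.0399]
tcp_rot: [-179.9, 0.0, 82.4]
wrist_force: [-0.0, 0.1, 0.1]
opening: 0.0343
grasp_force: 0.0
```

Call:
send_rows(linear=[[0,0,0],[0,0,0],[0,0,0],[0,0,0],[0,0,0],[0,0,0],[0,0,0]], twist=[[0,0,0],[0,0,0],[0,0,0],[0,0,0],[0,0,0],[0,0,0],[0,0,0]], gripper=[20,10,5,5,5,5,5])

```text
time: 9.8
ee_pos: [0.4717, 0.0549, 0.0412]
tcp_rot: [179.9, -0.0, 82.4]
wrist_force: [0.5, -1.2, 6.5]
opening: 0.0105
grasp_force: 32.0
```

```bash
python3 -c "
from h import *
z=bot.get_obs()['ee_pos'][2]
plan(.6052,.1208,z,87,5)"
```

```text
t 9.8 pos [0.4717 0.0549 0.0412] rot [ 1.7988e+02 -2.0000e-02  8.2420e+01] open 0.0105 twist/row [ 0.003 -0.    -0.092]
[0.0166, 0.0247, 0.0001],[0.0162, 0.025, 0.0],[0.0158, 0.0252, 0.0],[0.0154, 0.0255, 0.0],[0.015, 0.0257, 0.0],
```

Call:
send_rows(linear=[[0,0,-0.01],[0,0,-0.025],[0,0,-0.035],[0,0,-0.03]], twist=[[0,0,0],[0,0,0],[0,0,0],[0,0,0]], gripper=[5,5,5,5])

```text
time: 10.3
ee_pos: [0.4708, 0.055, 0.1417]
tcp_rot: [180.0, -0.0, 82.4]
wrist_force: [0.1, 0.6, -0.7]
opening: 0.0107
grasp_force: 31.2
```

Call:
send_rows(linear=[[0.0166,0.0247,0],[0.0162,0.025,0],[0.0158,0.0252,0],[0.0154,0.0255,0],[0.015,0.0257,0],[0,0,0],[0,0,0]], twist=[[0,0,-0.092],[0,0,-0.092],[0,0,-0.092],[0,0,-0.092],[0,0,-0.092],[0,0,0],[0,0,0]], gripper=[5,5,5,5,5,5,5])

```text
time: 11.18
ee_pos: [0.6037, 0.1207, 0.1401]
tcp_rot: [-179.9, 0.0, 87.0]
wrist_force: [-0.4, 0.0, -1.0]
opening: 0.0106
grasp_force: 31.2
```

```bash
python3 -c "
from h import *
look('w5',[.608,.1845,-.052],.012)
plan(.6052,.1208,.056,87,5)"
```

```text
[[290.0, 86.0], [290.0, 151.0], [238.0, 89.0], [240.0, 143.0]]
t 11.22 pos [0.6036 0.1206 0.1403] rot [-1.7998e+02  1.0000e-02  8.7010e+01] open 0.0102 twist/row [-0.  0.  0.]
[0.0001, 0.0003, 0.0169],[0.0001, 0.0003, 0.0169],[0.0001, 0.0003, 0.0169],[0.0001, 0.0003, 0.0169],[0.0001, 0.0003, 0.0169],
```

View pics/w5.png

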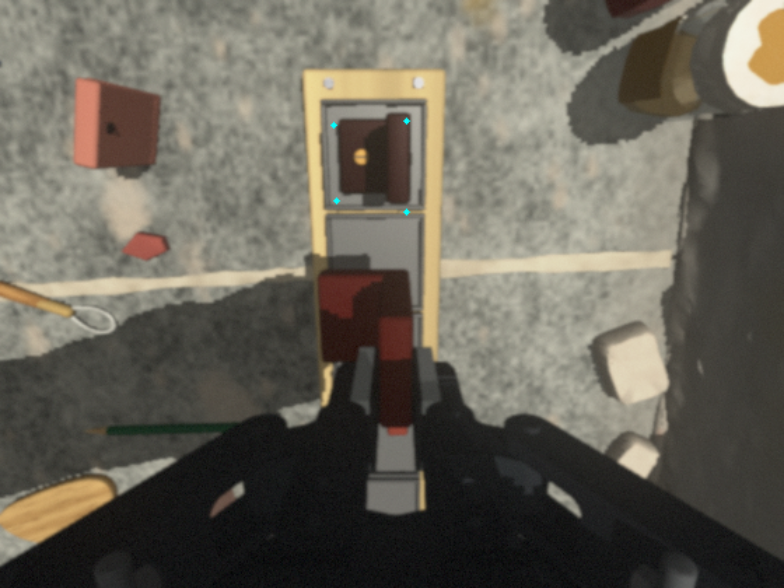

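The maroon tile is held over bay_a. The ref_red corners, foot (340,120)–(341,193) and wall (410,114)–(410,202), agree with the target within about 1 mm. Lowering.

Call:
send_rows(linear=[[0.0005,0.0018,0.02],[0,0,0.025],[0,0,0.02],[0,0,0.012],[0,0,0.006],[0,0,0.0025],[0,0,0.001],[0,0,0]], twist=[[0,0,0],[0,0,0],[0,0,0],[0,0,0],[0,0,0],[0,0,0],[0,0,0],[0,0,0]], gripper=[5,5,5,5,5,5,5,5])

```text
time: 12.22
ee_pos: [0.6063, 0.1214, 0.054]
tcp_rot: [180.0, -0.0, 87.0]
wrist_force: [0.1, -0.1, -1.0]
opening: 0.0109
grasp_force: 31.2
```

Call:
send_rows(linear=[[0,0,0.0007],[0,0,0],[0,0,0]], twist=[[0,0,0],[0,0,0],[0,0,0]], gripper=[5,5,5])

```text
time: 12.6
ee_pos: [0.6065, 0.1213, 0.0533]
tcp_rot: [180.0, -0.0, 87.0]
wrist_force: [0.7, -0.7, 2.1]
opening: 0.0105
grasp_force: 31.5
```

Call:
send_rows(linear=[[0,0,0],[0,0,0],[0,0,0],[0,0,0],[0,0,-0.01],[0,0,-0.03],[0,0,-0.035],[0,0,-0.025]], twist=[[0,0,0],[0,0,0],[0,0,0],[0,0,0],[0,0,0],[0,0,0],[0,0,0],[0,0,0]], gripper=[15,20,30,40,50,60,60,60])

```text
time: 13.6
ee_pos: [0.6065, 0.1214, 0.1555]
tcp_rot: [179.9, -0.0, 87.0]
wrist_force: [0.5, -0.2, -0.4]
opening: 0.0515
grasp_force: 0.0
```

Call:
send_rows(linear=[[0.0137,-0.032,0],[0.0137,-0.032,0],[0.0137,-0.032,0],[0.0137,-0.032,0],[0.0137,-0.032,0],[0,0,0],[0,0,0]], twist=[[0,0,0.236],[0,0,0.236],[0,0,0.236],[0,0,0.236],[0,0,0.236],[0,0,0],[0,0,0]], gripper=[60,60,60,60,60,60,60])

```text
time: 14.48
ee_pos: [0.4574, 0.2105, 0.1536]
tcp_rot: [179.9, -0.0, 75.3]
wrist_force: [0.1, 0.2, -1.0]
opening: 0.0514
grasp_force: 0.0
```

```bash
python3 -c "
from h import *
look('w6',[.4567,.2105,np.radians(-14.8)])
plan(.4567,.2105,.041,75.2,5)"
```

```text
[[286.0, 175.0], [286.0, 226.0], [242.0, 164.0], [244.0, 207.0]]
t 14.53 pos [0.4576 0.2102 0.1533] rot [ 1.7996e+02 -2.0000e-02  7.5230e+01] open 0.0513 twist/row [ 0.001 -0.     0.001]
[-0.0, -0.0002, 0.0225],[-0.0, -0.0002, 0.0225],[0.0, -0.0002, 0.0225],[0.0, -0.0002, 0.0225],[0.0, -0.0002, 0.0225],
```

View pics/w6.png

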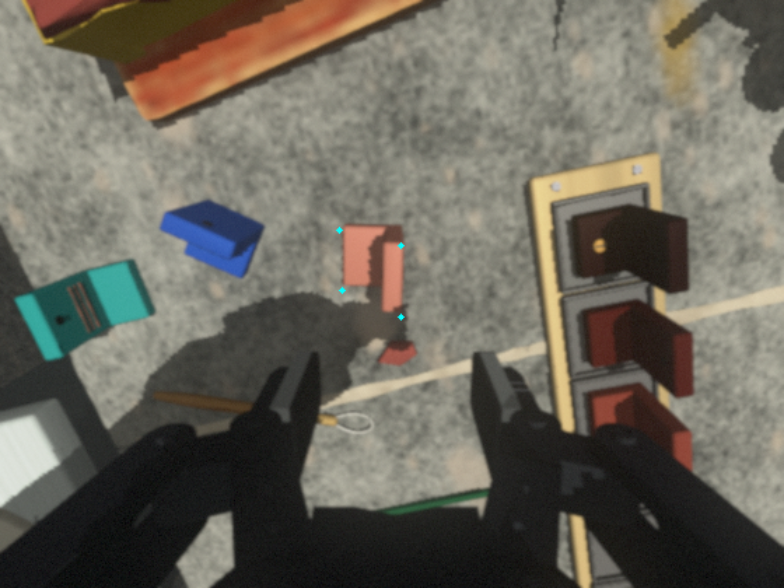

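Maroon and brick stand in bays a and b. Rose's foot is at (344,226)–(344,286), square to the jaws. I'll pick it.

Call:
send_rows(linear=[[0.0015,-0.0005,0.026],[0,0,0.026],[0,0,0.026],[0,0,0.026],[0,0,0.009],[0,0,0]], twist=[[0,0,0],[0,0,0],[0,0,0],[0,0,0],[0,0,0],[0,0,0]], gripper=[60,60,60,50,50,40])

```text
time: 15.28
ee_pos: [0.457, 0.2116, 0.0398]
tcp_rot: [-180.0, 0.0, 75.2]
wrist_force: [-0.2, -0.4, 0.8]
opening: 0.0338
grasp_force: 0.0
```

Call:
send_rows(linear=[[0,0,0],[0,0,0],[0,0,0],[0,0,0],[0,0,0],[0,0,0],[0,0,0]], twist=[[0,0,0],[0,0,0],[0,0,0],[0,0,0],[0,0,0],[0,0,0],[0,0,0]], gripper=[20,10,5,5,5,5,5])

```text
time: 16.15
ee_pos: [0.4575, 0.2124, 0.0411]
tcp_rot: [179.9, -0.1, 75.2]
wrist_force: [-0.3, -0.4, 6.9]
opening: 0.0109
grasp_force: 32.0
```

```bash
python3 -c "
from h import *
z=bot.get_obs()['ee_pos'][2]
plan(.599,-.011,z,87,8)"
```

```text
t 16.15 pos [0.4575 0.2124 0.0411] rot [ 1.7991e+02 -7.0000e-02  7.5240e+01] open 0.0109 twist/row [ 0.001 -0.001 -0.147]
[-0.0225, 0.0242, 0.0],[-0.0231, 0.0236, 0.0],[-0.0237, 0.023, 0.0],[-0.0243, 0.0224, 0.0],[-0.0249, 0.0218, 0.0],[-0.0254, 0.0211, 0.0],[-0.0259, 0.0205, 0.0],[-0.0265, 0.0198, 0.0],
```

Call:
send_rows(linear=[[0,0,-0.01],[0,0,-0.025],[0,0,-0.035],[0,0,-0.03]], twist=[[0,0,0],[0,0,0],[0,0,0],[0,0,0]], gripper=[5,5,5,5])

```text
time: 16.65
ee_pos: [0.4569, 0.2121, 0.1417]
tcp_rot: [180.0, -0.0, 75.2]
wrist_force: [0.9, -0.9, -0.8]
opening: 0.0108
grasp_force: 31.2
```

Call:
send_rows(linear=[[-0.0225,0.0242,0],[-0.0231,0.0236,0],[-0.0237,0.023,0],[-0.0243,0.0224,0],[-0.0249,0.0218,0],[-0.0254,0.0211,0],[-0.0259,0.0205,0],[-0.0265,0.0198,0]], twist=[[0,0,-0.147],[0,0,-0.147],[0,0,-0.147],[0,0,-0.147],[0,0,-0.147],[0,0,-0.147],[0,0,-0.147],[0,0,-0.147]], gripper=[5,5,5,5,5,5,5,5])

```text
time: 17.65
ee_pos: [0.5987, -0.0123, 0.1403]
tcp_rot: [180.0, -0.0, 87.0]
wrist_force: [0.3, -0.0, -1.4]
opening: 0.0105
grasp_force: 31.2
```

Call:
send_rows(linear=[[0,0,0],[0,0,0]], twist=[[0,0,0],[0,0,0]], gripper=[5,5])

```text
time: 17.9
ee_pos: [0.5979, -0.0111, 0.14]
tcp_rot: [-180.0, -0.0, 87.0]
wrist_force: [0.2, 0.5, -0.9]
opening: 0.0108
grasp_force: 31.2
```

```bash
python3 -c "
from h import *
look('w7',[.599,-.011,-.052],.012)
plan(.599,-.011,.056,87,1)"
```

```text
[[289.0, 182.0], [289.0, 237.0], [241.0, 169.0], [243.0, 215.0]]
t 17.95 pos [ 0.5979 -0.0108  0.1401] rot [-1.7999e+02 -1.0000e-02  8.7000e+01] open 0.0108 twist/row [-0.001 -0.001 -0.   ]
[-0.0002, 0.0012, 0.0841],
```

View pics/w7.png

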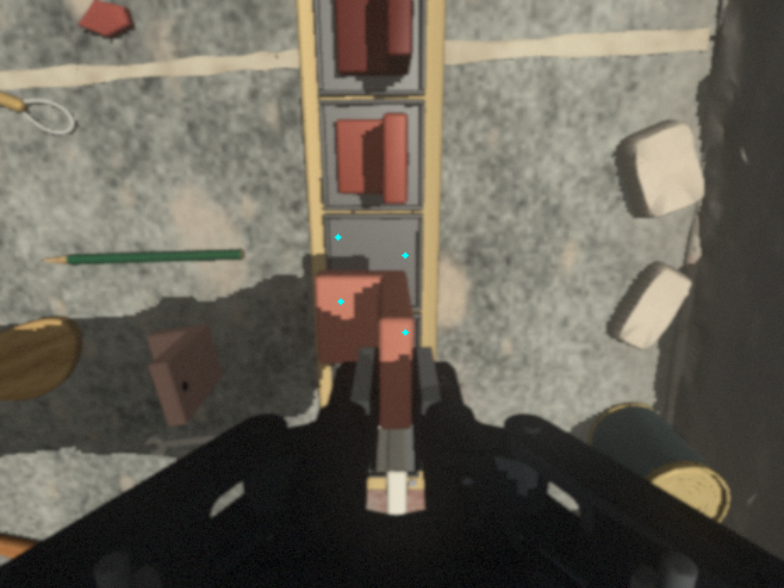

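Brick sits centred in its bay (foot 337–384 × 120–193 inside floor 327–420 × 104–206), and rose hangs squarely over bay_c. Lowering.

Call:
send_rows(linear=[[0,0.0008,0.02],[0,0,0.025],[0,0,0.02],[0,0,0.012],[0,0,0.006],[0,0,0.0025],[0,0,0.001],[0,0,0]], twist=[[0,0,0],[0,0,0],[0,0,0],[0,0,0],[0,0,0],[0,0,0],[0,0,0],[0,0,0]], gripper=[5,5,5,5,5,5,5,5])

```text
time: 18.95
ee_pos: [0.5993, -0.0114, 0.0538]
tcp_rot: [180.0, -0.0, 87.0]
wrist_force: [-0.2, -0.1, -0.7]
opening: 0.0107
grasp_force: 31.2
```

Call:
send_rows(linear=[[0,0,0.0007],[0,0,0],[0,0,0]], twist=[[0,0,0],[0,0,0],[0,0,0]], gripper=[5,5,5])

```text
time: 19.32
ee_pos: [0.5994, -0.0115, 0.0535]
tcp_rot: [179.9, -0.0, 87.0]
wrist_force: [-1.0, 0.0, 5.7]
opening: 0.0106
grasp_force: 31.9
```

Call:
send_rows(linear=[[0,0,0],[0,0,0],[0,0,0],[0,0,0],[0,0,-0.01],[0,0,-0.03],[0,0,-0.035],[0,0,-0.025]], twist=[[0,0,0],[0,0,0],[0,0,0],[0,0,0],[0,0,0],[0,0,0],[0,0,0],[0,0,0]], gripper=[15,20,30,40,50,60,60,60])

```text
time: 20.32
ee_pos: [0.5993, -0.0114, 0.1552]
tcp_rot: [179.9, -0.0, 87.0]
wrist_force: [0.8, -0.1, -0.8]
opening: 0.051
grasp_force: 0.0
```

Call:
send_rows(linear=[[-0.0117,-0.0277,0],[-0.0117,-0.0277,0],[-0.0117,-0.0277,0],[-0.0117,-0.0277,0],[-0.0117,-0.0277,0],[0,0,0],[0,0,0]], twist=[[0,0,-0.168],[0,0,-0.168],[0,0,-0.168],[0,0,-0.168],[0,0,-0.168],[0,0,0],[0,0,0]], gripper=[60,60,60,60,60,60,60])

```text
time: 21.2
ee_pos: [0.4616, -0.0706, 0.1533]
tcp_rot: [179.9, 0.0, 95.4]
wrist_force: [-0.1, 0.1, -0.6]
opening: 0.0514
grasp_force: 0.0
```

```bash
python3 -c "
from h import *
look('w8',[.4615,-.071,np.radians(5.4)])
plan(.4615,-.071,.041,95.4,5)"
```

```text
[[287.0, 175.0], [287.0, 225.0], [243.0, 163.0], [245.0, 207.0]]
t 21.25 pos [ 0.4617 -0.0705  0.153 ] rot [179.96   0.    95.38] open 0.0515 twist/row [ 0.001  0.    -0.   ]
[-0.0001, -0.0001, 0.0224],[-0.0001, -0.0001, 0.0224],[-0.0001, -0.0, 0.0224],[-0.0001, -0.0, 0.0224],[-0.0001, -0.0, 0.0224],
```

View pics/w8.png

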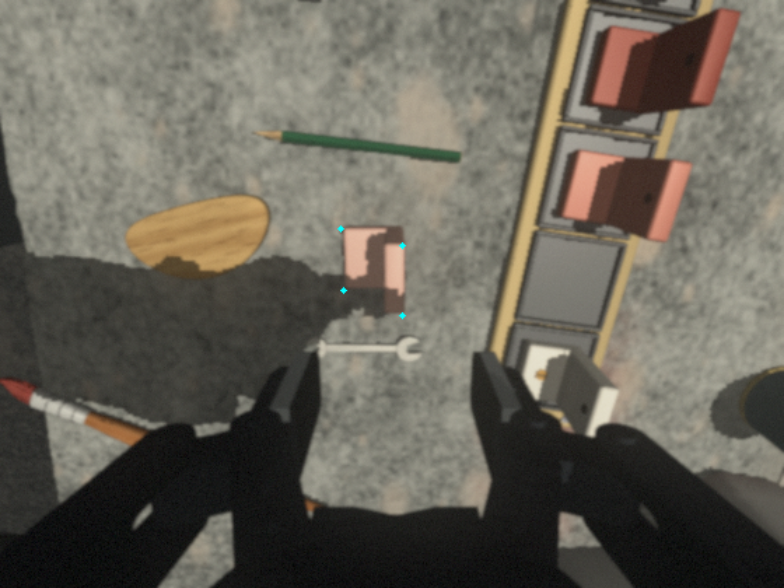

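Rose stands in bay_c. Blush is right at the prediction (foot (345,227)–(346,290)). I'll pick it.

Call:
send_rows(linear=[[0,0,0.026],[0,0,0.026],[0,0,0.026],[0,0,0.026],[0,0,0.009],[0,0,0]], twist=[[0,0,0],[0,0,0],[0,0,0],[0,0,0],[0,0,0],[0,0,0]], gripper=[60,60,60,50,50,40])

```text
time: 22.0
ee_pos: [0.4611, -0.0705, 0.0396]
tcp_rot: [-180.0, -0.0, 95.4]
wrist_force: [-0.9, 0.0, 0.4]
opening: 0.0342
grasp_force: 0.0
```

Call:
send_rows(linear=[[0,0,0],[0,0,0],[0,0,0],[0,0,0],[0,0,0],[0,0,0],[0,0,0]], twist=[[0,0,0],[0,0,0],[0,0,0],[0,0,0],[0,0,0],[0,0,0],[0,0,0]], gripper=[20,10,5,5,5,5,5])

```text
time: 22.88
ee_pos: [0.4617, -0.0708, 0.0408]
tcp_rot: [179.9, 0.0, 95.4]
wrist_force: [-0.6, 0.6, 5.8]
opening: 0.0105
grasp_force: 32.2
```

```bash
python3 -c "
from h import *
z=bot.get_obs()['ee_pos'][2]
plan(.5965,-.077,z,87,5)"
```

```text
t 22.88 pos [ 0.4617 -0.0708  0.0408] rot [1.7989e+02 2.0000e-02 9.5380e+01] open 0.0105 twist/row [0.002 0.    0.168]
[-0.0038, 0.0267, 0.0001],[-0.003, 0.0268, 0.0],[-0.0022, 0.0269, 0.0],[-0.0014, 0.027, 0.0],[-0.0006, 0.027, 0.0],
```

Call:
send_rows(linear=[[0,0,-0.01],[0,0,-0.025],[0,0,-0.035],[0,0,-0.03]], twist=[[0,0,0],[0,0,0],[0,0,0],[0,0,0]], gripper=[5,5,5,5])

```text
time: 23.38
ee_pos: [0.461, -0.0707, 0.1415]
tcp_rot: [180.0, 0.0, 95.4]
wrist_force: [0.1, -0.2, -1.5]
opening: 0.0106
grasp_force: 31.4
```

Call:
send_rows(linear=[[-0.0038,0.0267,0],[-0.003,0.0268,0],[-0.0022,0.0269,0],[-0.0014,0.027,0],[-0.0006,0.027,0],[0,0,0],[0,0,0]], twist=[[0,0,0.168],[0,0,0.168],[0,0,0.168],[0,0,0.168],[0,0,0.168],[0,0,0],[0,0,0]], gripper=[5,5,5,5,5,5,5])

```text
time: 24.25
ee_pos: [0.5953, -0.0769, 0.1398]
tcp_rot: [-180.0, 0.0, 87.0]
wrist_force: [0.8, -0.1, -0.9]
opening: 0.0105
grasp_force: 31.4
```

Call:
send_rows(linear=[[0,0,0.02],[0,0,0.025],[0,0,0.02],[0,0,0.012],[0,0,0.006],[0,0,0.0025],[0,0,0.001],[0,0,0]], twist=[[0,0,0],[0,0,0],[0,0,0],[0,0,0],[0,0,0],[0,0,0],[0,0,0],[0,0,0]], gripper=[5,5,5,5,5,5,5,5])

```text
time: 25.25
ee_pos: [0.5961, -0.077, 0.0536]
tcp_rot: [180.0, 0.0, 87.0]
wrist_force: [0.0, 0.7, -1.1]
opening: 0.0106
grasp_force: 31.4
```

Call:
send_rows(linear=[[0,0,0.0007],[0,0,0],[0,0,0]], twist=[[0,0,0],[0,0,0],[0,0,0]], gripper=[5,5,5])

```text
time: 25.62
ee_pos: [0.596, -0.077, 0.0529]
tcp_rot: [180.0, 0.0, 87.0]
wrist_force: [-0.4, 0.2, 2.7]
opening: 0.0109
grasp_force: 31.8
```

Release, rise, back off toward the robot, then view the whole rack.

Call:
send_rows(linear=[[0,0,0],[0,0,0],[0,0,0],[0,0,0],[0,0,-0.01],[0,0,-0.03],[0,0,-0.035],[0,0,-0.025]], twist=[[0,0,0],[0,0,0],[0,0,0],[0,0,0],[0,0,0],[0,0,0],[0,0,0],[0,0,0]], gripper=[15,20,30,40,50,60,60,60])

```text
time: 26.62
ee_pos: [0.5962, -0.077, 0.1551]
tcp_rot: [179.9, 0.0, 87.0]
wrist_force: [0.3, -0.1, -1.2]
opening: 0.0515
grasp_force: 0.0
```

Call:
send_rows(linear=[[0,-0.04,-0.01],[0,-0.04,-0.01],[0,-0.04,-0.01],[0,-0.04,-0.01],[0,-0.04,-0.01],[0,-0.04,-0.01],[0,0,0],[0,0,0]], twist=[[0,0,0],[0,0,0],[0,0,0],[0,0,0],[0,0,0],[0,0,0],[0,0,0],[0,0,0]], gripper=[60,60,60,60,60,60,60,60])

```text
time: 27.62
ee_pos: [0.3566, -0.0644, 0.213]
tcp_rot: [179.9, 0.0, 87.0]
wrist_force: [-0.4, -0.0, -0.8]
opening: 0.0512
grasp_force: 0.0
```

Run:
```python
from h import *
t=camera("top")[:,:,::-1][130:234,150:350]; s=camera("side")[:,:,::-1][150:310,170:320]
a=cv2.resize(t,(500,260),interpolation=2);b=cv2.resize(s,(281,300),interpolation=2)
c=np.zeros((300,790,3),np.uint8);c[:260,:500]=a;c[:300,505:786]=b;cv2.imwrite("pics/fin.png",c)
```

```text
(no output)
```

View pics/fin.png

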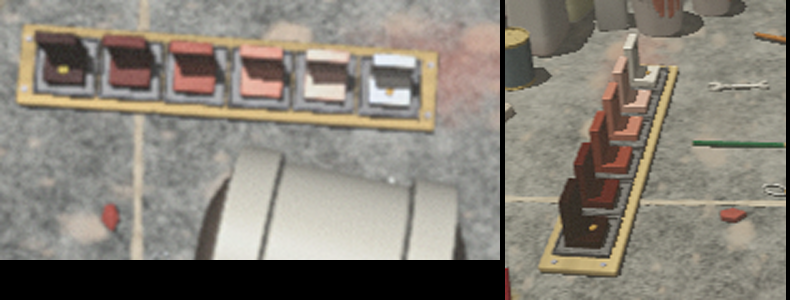

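All four tiles stand upright and flat, in line with the references (top crop: (127,62), (193,67), (260,70), (327,75)). They shade evenly from dark red to white, and the arm is clear.

```bash
python3 -c "
from workcell import ticket;print(ticket.job_done())"
```

```text
the job is handed in; nothing more can be done
None
```

All four tiles now stand upright in the rack bays as an even tint ladder (white, blush, rose, brick, maroon, dark red); the final pictures showed them in line with the references, and I handed the job in after about 28 s of robot time, though it returned no verdict.

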